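# Fit a worm-drive band clamp on the dust port

## Robot

A 6-joint arm with a two-finger parallel gripper is mounted at the origin on a cart in front of the work surface, level with it; the furniture and walls round the work are solid. World frame = base frame: x ahead of the robot, y to its left, z up, the work surface at z = 0. Lengths are in m, angles in rad, forces in N, time in s.
With the tool pointing down it reaches from about 0.325 to 0.9 m from the base axis. Payload 6.1 kg.
Tool frame: the origin (TCP) lies on the centre line of the jaws, within the pads' length; the fingertips stand 19 mm ahead of it and the grasp point (between the pads) is the TCP (ctrl.tips_ahead is the z of the fingertips in the tool frame, in m); z points along the fingers, y is the line along which they close (so a half turn about z gives the same grasp; the last joint's range is limited). The gripper opens to 85 mm and grips with 20 to 120 N. Pads are 22 mm wide; open, the fingers measure 114 mm over their backs; the gripper's body (76 mm by 85 mm) begins 54 mm behind the grasp point. The pads swing forward as they close: fully open they stand 13 mm farther back than shut.
Start: joints at [-1.419, 0.22, 1.526, -0, 1.395, -0.126], TCP at [0.171, -0.601, 0.25] pointing down, gripper open.
Joint ranges: [-2.98, 2.98], [-0.91, 2.08], [0.09, 2.57], [-1.24, 4.39], [0.2, 2.65], [-2.68, 2.68]. Speed limits (rad/s): [2.57, 2.57, 3.01, 3.14, 3.14, 3.14].

## Interface

Orientations are given as [roll, pitch, yaw] about the fixed x, y, z axes, in that order (R = Rz(yaw) Ry(pitch) Rx(roll)).
In Python, from station import ctrl gives the robot as it stands.
- The arm moves only by the shell command python3 -m jog 'ROWS' [OPENING] [FORCE]. ROWS is text: rows parted by semicolons, each of 4 numbers parted by spaces: the shift along the tool's x, y, z each as a share of 5 cm, from -1 to 1, then the turn about the tool's z as a share of 0.15 rad, from -1 to 1. In form: x y z spin; .... A call has 1 to 12 rows; each row shifts and turns the commanded pose from where the row before left it, along the tool's axes as they then stand; what a row does not reach is not made up. A row lasts 1/8 s, in which the tool goes at most 62.5 mm and 10.7 degrees, less where a joint would pass 70% of its speed; a pose out of reach is approached as far as the arm can. A call with a number of a shift or a turn outside -1 to 1 is refused whole. A call with a gripper value outside its range is refused whole. OPENING is the finger opening in mm, from 0 to 85.4, set as the call begins (- or left out, the last holds). The fingers move at their own pace and stop on an object; FORCE is the grip in N (left out, the last holds). Time passes only in rows, so rows that do not move let the fingers close. It gives the time, the measured TCP pose, the force, the opening and the grip force at its end, in the units of the state.
- ctrl.observe(): the state, without advancing time (a new reading comes with each control period).
- ctrl.read_camera(name): name is "side" or "top" or "wrist"; returns (picture, depth): 420x560x3 uint8, blue, green, red; 420x560 float32, m along the optical axis (not along the pixel's ray), 0 where there is no reading.
- ctrl.camera_model(name): a dict with "vertical_fov" (degrees; the focal length in pixels is half the picture's height over the tangent of half this angle, whatever the lens; pixels are square), "cx", "cy" (the principal point, pixels), "k1" (the pictures are not rectified: a ray, as slopes to the right and down, at radius r is drawn at 1 + k1 r^2 times it, then the intrinsics apply), "R" (3x3) and "t" (3): a world point X has camera coordinates R X + t. Camera axes: x right, y down, z forward; pixel columns grow to the right and rows downward; lengths in m; the calibration is good to about 2 mm. A picture is of the moment at which its call begins: read the wrist's pose just before it. camera_model takes no time and is no camera call; for the wrist camera it gives the pose at the moment of the call.
- ctrl.finish_job(): hands the job in; it is judged then, once.
The state is a dict: "clock": time; "joint_positions": joint angles; "qvel": joint speeds; "joint_efforts": joint torques, N m; "position": TCP position; "tcp_rot": TCP orientation; "contact_force": force on the tool from outside, world axes, zero at the start; "moment": the same for the moment, N m; "gripper_width": finger opening in m; "grip_force": force on a finger pad.
Only numpy, scipy, OpenCV 4.12 (cv2) and the standard library are available. Lean on these libraries where they do the work, as an engineer would, in place of code of your own. Each camera call takes 0.05 s, during which the arm holds its last target. There are 200 camera calls.

## Task

Take the steel band clamp out of its wooden stand, slide its ring over the black barbed stub of the dust port, past both spring barbs, until it sits fully home against the upright plate with its screw upright, and let go of it there. Then turn the clamp's square screw head clockwise (seen from above), re-gripping as often as needed, until the clamp is snug: its shoe presses firmly on the underside of the stub and the head is clearly stiffer to turn than while it ran free, by about half as much again. Do not overtighten it, and leave the tape measure, the sanding block and the loose flat offcut alone.

Things in the scene. Friction and masses are not known exactly. Their poses are not given: they have to be found in the camera images.
- port: Dust port, fixed: aluminium foot 70 x 120 mm, 12 mm high, an upright plate 110 mm wide (y -65 to +45 mm, top 119 mm above the table) and a black round stub, 50 mm diameter, 53 mm long, standing level out of the plate's front. Origin on the table under the plate's front face; z up; the stub points along -x, its axis 85 mm above the table.
- seat (a point): Point on the stub's axis 9 mm before the plate: where the centre of the clamp's ring belongs. Axes as the port: +x is the direction in which the ring is pushed on, z up; the screw side of the clamp goes to -y. Play here is about 1 mm towards the plate and 2 mm back to the barbs.
- stub_tip (a point): Centre of the stub's free end, on its axis, 44 mm before the seat. Axes as the port. The end has a 3 mm taper.
- barbs (a point): Point on the stub's axis level with the backs of its two spring barbs, 19 mm before the plate. One barb on each side (+y and -y), 12 mm high, stands 6 mm proud: a ramp that rises from 33 mm to 20 mm before the plate, then a steep back. A ring pushes both in (some 2 to 10 N in all) and they spring out behind it.
- underside (a point): Lowest line of the bare stub above the seat, 25 mm below the axis. A fixed rubber strip 16 mm wide covers it from the plate to 20 mm before it, 1 to 6 mm proud; how much is not known beforehand.
- ledge (a point): Top of a small aluminium ledge on the plate, 18 x 20 mm, 66.5 mm above the table, 52 mm to the -y side of the stub's axis. It carries the clamp's screw housing once the clamp is let go, so that the clamp does not roll round the stub.
- slot (a point): Centre of the mouth of the slot in the wooden block (50 x 95 x 30 mm, fixed) in which the clamp stands at the start. The slot is 20 mm deep, with about 1 mm play; the clamp must be lifted straight up by 25 mm or more.
- ring (a point): Centre of the ring of the loose steel band clamp (0.2 to 0.35 kg). Axes: x along the ring's axis, to point as the seat's x; z up to the lug; the screw is on the -y side. Band 16 mm wide along x, inner radius 28 mm, outer 31. Below it a 49 mm wide box with the shoe reaches to 52 mm under this centre. Hung on the stub, the centre lies about 3 mm below the stub's axis.
- lug (a point): Point in the upright steel lug on top of the clamp, 56 mm above the ring's centre and 10 mm below the lug's top: the place to grip. The lug is 12 mm thick along x, 22 mm wide along y and stands 33 mm above the band. Axes as the ring. Fingertips lower than 42 mm above the ring's centre come near the top of the port's plate.
- shank (a point): Where the screw's vertical springy shaft leaves the worm housing, 52 mm to the -y side of the ring's centre and 25 mm above it. The housing is 16 x 16 mm, 37 mm high. Axes as the ring.
- head (a point): Centre of the square dark screw head, 22 x 22 x 24 mm, 68 mm above the ring's centre. x and y are square to its faces and turn with it; z up. Clockwise from above tightens. Either pair of faces can be gripped, so quarter turns are convenient. It drives the screw through a short springy shaft (2 N m a rad), so it springs back 0.15 to 0.3 rad when let go; the screw itself stays put. Screw travel 5 rad.
- shoe: Dark steel pressure shoe in the clamp's lower box, 14 x 34 x 8 mm; origin at the centre of its top face, z up. A rad of screw lifts it 5 mm; it starts 33 to 35 mm below the ring's centre and meets the rubber after some 1 to 2.5 rad. Then its force grows by some 90 N a rad and the torque at the head by 0.005 N m a newton: 0.32 N m runs free, 0.5 (35 N) is a good fit, 0.57 (50 N) too much.
- tape_measure: Yellow tape measure standing on the saw table, 35 x 107 x 64 mm; a bystander. Origin at the centre of its underside.
- sanding_block: Brown sanding block on the saw table, 60 x 100 x 34 mm; a bystander. Origin at the centre of its underside.
- offcut_6: Loose flat wood offcut on the saw table, 60 x 90 x 20 mm; a bystander. Origin at the centre of its underside.
Not all that is in view belongs to the job. What is shaped like the part that bears ring but pink is not meant.

How it is judged:
By the outcome, as a careful person would: the job done as asked, in the order asked, and still so for the second after the job is handed in, with the robot touching nothing.
It also fails if it takes over 72 s, if anything falls off the work surface, if the arm or the gripper's body presses on something with over 40 N, if the wrist force passes 120 N, or if a joint passes its speed limit or range.

## Working session

There is one attempt and no reset: what is moved stays moved. The work goes in short steps, Python scripts to look and compute and a shell command to move; the robot and the scene stay as the last step left them, time stands still between calls to the robot, and variables do not carry over. Pictures are saved under pics/ and viewed, at most 10 in all, crops included, and the job is handed in when it is done.

```bash
ls; mkdir -p pics
cat > h.py <<'E'
import numpy as np, cv2
from station import ctrl
def K(m): return (210/np.tan(np.radians(m["vertical_fov"]/2)))
def snap(n):
    m=ctrl.camera_model(n); p,d=ctrl.read_camera(n); return m,p,d
def ray(m,u,v):
    f=K(m); a=np.array([(u-m["cx"])/f,(v-m["cy"])/f]); s=a.copy()
    for _ in range(20): s=a/(1+m["k1"]*(s@s))
    R=np.array(m["R"]);t=np.array(m["t"])
    return -R.T@t, R.T@np.array([s[0],s[1],1.])
def dep(m,d,u,v):
    o,r=ray(m,u,v); w=d[int(v)-1:int(v)+2,int(u)-1:int(u)+2]; w=w[w>0]; return o+r*np.median(w)
def plane(m,u,v,z):
    o,r=ray(m,u,v); return o+r*(z-o[2])/r[2]
def proj(m,X):
    c=np.array(m["R"])@np.array(X)+np.array(m["t"]); s=c[:2]/c[2]; s=s*(1+m["k1"]*(s@s)); return s*K(m)+[m["cx"],m["cy"]]
def cloud(m,d):
    f=K(m); v,u=np.mgrid[:420,:560]; a=np.stack([(u-m["cx"])/f,(v-m["cy"])/f],-1); s=a.copy()
    for _ in range(20): s=a/(1+m["k1"]*(s**2).sum(-1,keepdims=True))
    c=np.concatenate([s,np.ones((420,560,1))],-1)*d[...,None]
    return (c-np.array(m["t"]))@np.array(m["R"])
E
python3 - <<'E'
from h import *
for n in("side","top"):
    m,p,d=snap(n); cv2.imwrite(f"pics/{n}0.png",p); np.savez(f"{n}0.npz",p=p,d=d); print(n,m,(d>0).mean())
print(ctrl.observe())
E
```

```text
pics
side {'vertical_fov': 56.54753982570923, 'cx': 281.35182717024065, 'cy': 204.16787876745303, 'k1': 0.01751119244740136, 'R': array([[-0.92867441, -0.37087394,  0.00404436],
       [-0.23178981,  0.57182384, -0.78695043],
       [ 0.28954675, -0.73175817, -0.61700297]]), 't': array([0.53419961, 0.1391845 , 1.00052269])} 0.9960076530612245
top {'vertical_fov': 49.371139288267074, 'cx': 274.5752377777872, 'cy': 209.42527863202383, 'k1': -0.05895291469052673, 'R': array([[-0.01024523, -0.99992466,  0.0067604 ],
       [-0.9940514 ,  0.00945148, -0.10850107],
       [ 0.108429  , -0.0078318 , -0.99407334]]), 't': array([0.11868965, 0.52955053, 1.33753197])} 0.9958545918367347
{'clock': 0.1, 'joint_positions': array([-1.41912428e+00,  2.21164368e-01,  1.52753676e+00,  3.57106710e-06,
        1.39469483e+00, -1.26094872e-01]), 'qvel': array([-0.00054902, -0.00214382, -0.00187026,  0.00038437, -0.00123286,
       -0.00024577]), 'joint_efforts': array([ 1.30609140e-03, -4.98244250e+01, -3.90547049e+01, -1.00484981e-04,
        5.69325930e-03, -4.24389339e-05]), 'position': array([ 0.17130057, -0.60051746,  0.24927681]), 'tcp_rot': array([-3.13980410e+00, -2.30272579e-04,  2.77766088e-01]), 'contact_force': array([-0.06788311, -0.02349784, -0.97463392]), 'moment': array([ 0.02843086,  0.04050763, -0.00717399]), 'grip_force': 0.0, 'gripper_width': 0.08506931646110119}
```

View pics/side0.png

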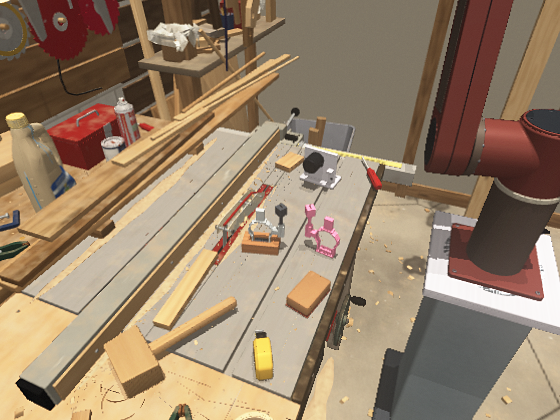

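View pics/top0.png

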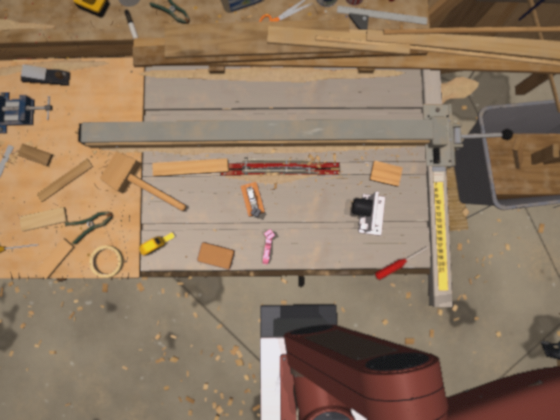

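The steel clamp stands in its wooden block at side (265,230) / top (253,200). Its dark head is at side (281,209). The pink look-alike is at side (325,230) / top (268,246). The port is at side (318,165) / top (370,212), with its stub pointing left in the top view (+y). I choose the steel one and check it in a close crop.

Run:
```python
from h import *
ims=[]
for n,(u,v) in (("side",(265,225)),("side",(320,170)),("top",(253,200)),("top",(370,212))):
    z=np.load(n+"0.npz"); p=z["p"]; c=p[v-35:v+35,u-45:u+45]; ims.append(cv2.resize(c,(400,300),interpolation=cv2.INTER_CUBIC))
cv2.imwrite("pics/crop.png",np.vstack([np.hstack(ims[:2]),np.hstack(ims[2:])]))
for n in("side","top"):
    z=np.load(n+"0.npz"); m=ctrl.camera_model(n); P=cloud(m,z["d"])
    uv=(253,200),(370,212)
    for X in ([dep(ctrl.camera_model("top"),np.load("top0.npz")["d"],*q) for q in uv]):
        s=np.hypot(P[...,0]-X[0],P[...,1]-X[1])<.09
        Q=P[s]; C=z["p"][s]
        print(n,X.round(3),len(Q))
        for lo,hi in((.02,.035),(.06,.08),(.08,.1),(.1,.125),(.125,.15),(.15,.2)):
            k=(Q[:,2]>lo)&(Q[:,2]<hi)
            if k.sum()>2: print(lo,k.sum(),cv2.minAreaRect(Q[k][:,:2].astype(np.float32)*1000), Q[k][:,2].max().round(3))
```

```text
side [0.551 0.175 0.095] 3019
0.02 514 ((574.7362060546875, 184.30625915527344), (128.22943115234375, 57.67390441894531), 8.904446601867676) 0.034
0.06 113 ((570.40478515625, 181.03750610351562), (138.1265411376953, 26.977985382080078), 7.731595516204834) 0.08
0.08 131 ((543.6188354492188, 176.63511657714844), (83.92736053466797, 17.583065032958984), 15.292571067810059) 0.1
0.1 117 ((533.9970092773438, 177.62948608398438), (75.68203735351562, 15.973584175109863), 7.648741722106934) 0.125
0.125 124 ((532.1612548828125, 177.54214477539062), (73.18441772460938, 25.205020904541016), 21.961788177490234) 0.143
side [ 0.513 -0.156  0.104] 2092
0.02 97 ((511.6252746582031, -161.45391845703125), (10.950119018554688, 109.091064453125), 82.8505630493164) 0.035
0.06 174 ((515.8234252929688, -138.10519409179688), (61.067413330078125, 109.75667572021484), 81.4108657836914) 0.08
0.08 240 ((515.3897705078125, -136.1197509765625), (60.52233123779297, 107.81025695800781), 82.00473022460938) 0.1
0.1 309 ((514.1829223632812, -139.54660034179688), (66.5611801147461, 108.34385681152344), 83.72993469238281
[... 405 characters left out ...]
438, 178.28854370117188), (73.8358383178711, 18.158002853393555), 14.322225570678711) 0.124
0.125 98 ((535.7105712890625, 176.27481079101562), (75.15365600585938, 25.826641082763672), 23.07439422607422) 0.147
top [ 0.513 -0.156  0.104] 2670
0.02 27 ((513.579345703125, -179.4656219482422), (49.57691955566406, 109.491943359375), 74.78052520751953) 0.035
0.06 79 ((517.3180541992188, -136.88546752929688), (57.1756706237793, 107.54572296142578), 84.6606216430664) 0.08
0.08 137 ((519.2533569335938, -135.7914581298828), (55.741371154785156, 108.07131958007812), 82.25199127197266) 0.1
0.1 427 ((518.7369995117188, -139.71621704101562), (63.98683547973633, 108.45391082763672), 81.55587005615234) 0.124
```

View pics/crop.png

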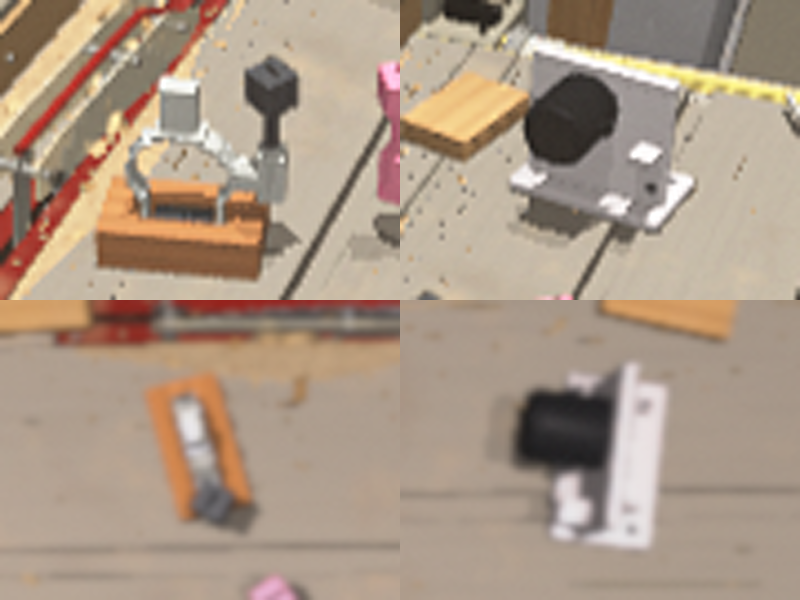

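The crops confirm it: the grey steel clamp with a dark square head stands in the orange block, and the port's black stub faces +y with its ledge on the robot's side. Next I measure the lug, head, plate and stub.

Run:
```python
from h import *
for n in("side","top"):
    z=np.load(n+"0.npz"); m=ctrl.camera_model(n); P=cloud(m,z["d"]); hsv=cv2.cvtColor(z["p"],cv2.COLOR_BGR2HSV)
    def near(x,y,r): return np.hypot(P[...,0]-x,P[...,1]-y)<r
    V=hsv[...,2]; print(n)
    lug=near(.55,.18,.05)&(P[...,2]>.105)&(V>110); hd=near(.51,.166,.06)&(P[...,2]>.120)&(V<110)
    top=near(.52,-.19,.1)&(P[...,2]>.112)&(V>130)&(P[...,1]<-.15); st=near(.51,-.14,.08)&(P[...,2]>.03)&(V<70)
    for nm,k in(("lug",lug),("head",hd),("platetop",top),("stub",st)):
        Q=P[k]; print(nm,k.sum(),Q.mean(0).round(4) if len(Q) else"",Q.min(0).round(4),Q.max(0).round(4), cv2.minAreaRect(Q[:,:2].astype(np.float32)*1000))
    # high parts: lug top, head top
    for nm,k in(("lug",lug),("head",hd)):
        Q=P[k]; h=np.percentile(Q[:,2],92); T=Q[Q[:,2]>h-.006]; print(nm,"top",len(T),h.round(4),cv2.minAreaRect(T[:,:2].astype(np.float32)*1000),T.mean(0).round(4))
    Q=P[top]; vx,vy,x,y=cv2.fitLine(Q[:,:2].astype(np.float32),cv2.DIST_HUBER,0,.01,.01).ravel(); print("plate line deg",np.degrees(np.arctan2(vy,vx)))
    yy=P[st]
    a=np.radians(82); ax=np.array([np.cos(a),np.sin(a)]); s=yy[:,:2]@ax; l=yy[:,:2]@[-ax[1],ax[0]]
    for lo in np.arange(s.min(),s.max(),.01):
        k=(s>=lo)&(s<lo+.01); print(round(lo,3),k.sum(),"lat",l[k].min().round(4),l[k].max().round(4),"z",yy[k,2].min().round(4),yy[k,2].max().round(4))
```

```text
side
lug 100 [0.5527 0.1812 0.1201] [0.5033 0.1558 0.1052] [0.5723 0.189  0.1426] ((537.3738403320312, 174.58468627929688), (70.3432388305664, 19.416933059692383), 18.5701847076416)
head 107 [0.5091 0.172  0.133 ] [0.4974 0.1585 0.1204] [0.5248 0.1817 0.1423] ((510.8523254394531, 168.62454223632812), (21.07914924621582, 23.486356735229492), 59.898380279541016)
platetop 91 [ 0.5106 -0.1645  0.1154] [ 0.4588 -0.1777  0.112 ] [ 0.5651 -0.1519  0.1207] ((511.9886474609375, -166.32643127441406), (14.69399356842041, 106.72712707519531), 80.78215789794922)
stub 306 [ 0.5221 -0.1247  0.0931] [ 0.4678 -0.1695  0.0341] [ 0.5653 -0.1067  0.1096] ((519.7180786132812, -134.97491455078125), (57.0065803527832, 99.16656494140625), 82.77274322509766)
lug top 40 0.1296 ((537.3738403320312, 174.58468627929688), (70.3432388305664, 19.416933059692383), 18.5701847076416) [0.5512 0.1782 0.1286]
head top 49 0.141 ((510.5553283691406, 168.8631591796875), (18.589513778686523, 19.252655029296875), 61.06449508666992) [0.5097 0.1699 0.1392]
plate line deg -8.386308
-0.09 26 lat -0.5834 -0.4842 z 0.0341 0.1096
-0
[... 836 characters left out ...]
 [ 0.5523 -0.1075  0.1151] ((530.0400390625, -135.66070556640625), (53.0859375, 50.11324691772461), 83.68634796142578)
lug top 20 0.1431 ((519.10546875, 168.59918212890625), (13.043864250183105, 25.920185089111328), 18.20514678955078) [0.5188 0.1698 0.1418]
head top 34 0.1448 ((511.4935302734375, 166.0004119873047), (16.157148361206055, 18.691625595092773), 61.94796371459961) [0.511  0.1659 0.1426]
plate line deg -8.473391
-0.087 58 lat -0.5695 -0.5193 z 0.0757 0.1136
-0.077 56 lat -0.563 -0.5198 z 0.0893 0.1143
-0.067 62 lat -0.5648 -0.5191 z 0.0843 0.1131
-0.057 57 lat -0.5633 -0.5186 z 0.088 0.1151
-0.047 59 lat -0.5619 -0.5194 z 0.0805 0.1141
-0.037 28 lat -0.5587 -0.5221 z 0.0732 0.1079
```

```bash
python3 -m jog '.73 -.8 0 0;.73 -.8 0 0;.73 -.8 0 0;.73 -.8 0 0;.73 -.8 0 0;.73 -.8 0 0;.73 -.8 0 0;.73 -.8 0 0;.73 -.8 0 0;.73 -.8 0 0;.73 -.8 0 0;.73 -.8 0 0' 50; python3 -m jog '.73 -.8 0 0;.73 -.8 0 0;.73 -.8 0 0;.73 -.8 0 0;0 0 0 0;0 0 0 0'
python3 - <<'E'
from h import *
print(ctrl.observe()["position"],ctrl.observe()["tcp_rot"])
m,p,d=snap("wrist"); cv2.imwrite("pics/w1.png",p); np.savez("w1.npz",p=p,d=d,R=m["R"],t=m["t"]); print(m)
E
```

```text
clock: 1.6
position: [0.4613, -0.0175, 0.2502]
tcp_rot: [3.141, 0.0, 0.278]
contact_force: [-0.2, 0.0, -0.1]
gripper_width: 0.0496
grip_force: 0.0
clock: 2.35
position: [0.5569, 0.1745, 0.2495]
tcp_rot: [3.141, 0.002, 0.279]
contact_force: [-0.7, -0.3, 0.0]
gripper_width: 0.0499
grip_force: 0.0
[0.55693717 0.17447732 0.24948367] [3.14138459e+00 1.82523519e-03 2.78584462e-01]
{'vertical_fov': 62.8053076464182, 'cx': 283.08114308793404, 'cy': 214.33558632914782, 'k1': -0.04510017545111295, 'R': array([[ 2.75306077e-01, -9.61356592e-01,  2.60295134e-04],
       [-9.19001934e-01, -2.63097367e-01,  2.93624285e-01],
       [-2.82209159e-01, -8.10757619e-02, -9.55920871e-01]]), 't': array([0.01403025, 0.51951947, 0.54931809])}
```

View pics/w1.png

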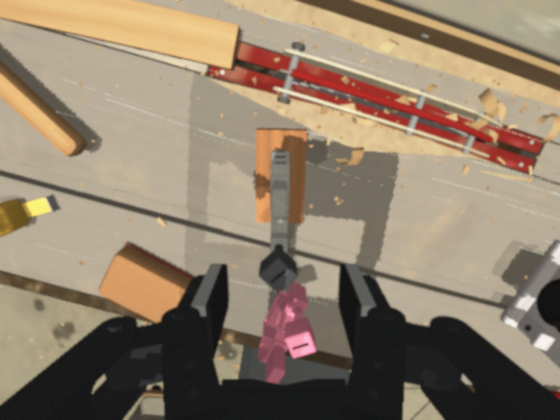

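```bash
cat >> h.py <<'E'
def tool(P):  # world points -> tool frame at the present pose
    from scipy.spatial.transform import Rotation as Ro
    o=ctrl.observe(); return (np.asarray(P)-o["position"])@Ro.from_euler("xyz",o["tcp_rot"]).as_matrix()
E
python3 - <<'E'
from h import *
z=np.load("w1.npz"); m=dict(ctrl.camera_model("wrist"),R=z["R"],t=z["t"]); P=cloud(m,z["d"]); T=tool(P)
s=np.zeros((420,560),bool); s[100:300,235:330]=1
for lo,hi in((.112,.124),(.124,.134),(.136,.150)):
    k=s&(P[...,2]>lo)&(P[...,2]<hi); Q=T[k]*1000
    if k.sum()<5: continue
    print(lo,k.sum(),cv2.minAreaRect(Q[:,:2].astype(np.float32)),"z",np.median(P[k][:,2]).round(4),"uv",np.argwhere(k).mean(0)[::-1], P[k].mean(0).round(4))
for v in range(145,290,6): print(v,P[v,281].round(3),T[v,281].round(3))
k=s&(P[...,2]>.02)&(P[...,2]<.036)&(cv2.cvtColor(z["p"],cv2.COLOR_BGR2HSV)[...,1]>120);Q=T[k]*1000;print(cv2.minAreaRect(Q[:,:2].astype(np.float32)))
E
```

```text
0.112 134 ((-12.253597259521484, -4.747734069824219), (28.714811325073242, 62.349220275878906), 89.06828308105469) z 0.121 uv [279.2238806  225.73134328] [0.5438 0.1735 0.1202]
0.124 652 ((-12.661651611328125, -2.35467529296875), (62.74748992919922, 29.123716354370117), 2.78262996673584) z 0.1274 uv [279.12730061 219.38496933] [0.5513 0.1756 0.1278]
0.136 848 ((-43.8936767578125, -3.962923049926758), (22.318580627441406, 22.360795974731445), 48.029518127441406) z 0.1413 uv [277.93632075 273.67924528] [0.5147 0.166  0.141 ]
145 [0.596 0.187 0.031] [ 0.041 -0.002  0.219]
151 [0.594 0.187 0.063] [ 0.039 -0.002  0.187]
157 [0.59  0.186 0.079] [ 0.036 -0.002  0.171]
163 [0.586 0.184 0.082] [ 0.031 -0.002  0.167]
169 [0.582 0.183 0.087] [ 0.027 -0.002  0.162]
175 [0.578 0.182 0.093] [ 0.023 -0.002  0.157]
181 [0.574 0.181 0.099] [ 0.019 -0.002  0.151]
187 [0.574 0.181 0.12 ] [ 0.019 -0.002  0.13 ]
193 [0.571 0.18  0.127] [ 0.016 -0.002  0.123]
199 [0.567 0.179 0.127] [ 0.011 -0.002  0.123]
205 [0.563 0.177 0.127] [ 0.007 -0.002  0.123]
211 [0.558 0.176 0.127] [ 0.002 -0.002  0.123]
217 [0.554 0.175 0.126] [-0.003 -0.002  0.123]
223 [0.53  0.168 0.067] [-0.027 -0.002  0.182]
229 [0.524 0.167 0.068] [-0.033 -0.002  0.182]
235 [0.521 0.166 0.076] [-0.036 -0.002  0.174]
241 [0.519 0.165 0.085] [-0.039 -0.002  0.165]
247 [0.517 0.165 0.094] [-0.041 -0.002  0.156]
253 [0.527 0.167 0.13 ] [-0.031 -0.002  0.12 ]
259 [0.526 0.167 0.14 ] [-0.031 -0.002  0.11 ]
265 [0.523 0.166 0.142] [-0.035 -0.002  0.108]
271 [0.517 0.164 0.141] [-0.04  -0.002  0.109]
277 [0.512 0.163 0.14 ] [-0.046 -0.002  0.109]
283 [0.507 0.162 0.14 ] [-0.051 -0.002  0.11 ]
289 [0.504 0.161 0.143] [-0.055 -0.002  0.107]
((8.48782730102539, -3.1651268005371094), (94.38493347167969, 49.16270446777344), 1.1659750938415527)
```

```bash
python3 -m jog '.16 -.05 .4 .17;0 0 .6 0;0 0 .6 0;0 0 .6 0;0 0 .34 0;0 0 0 0;0 0 0 0' 40; python3 -m jog '0 0 0 0;0 0 0 0;0 0 0 0;0 0 0 0' 0 110
```

```text
clock: 3.28
position: [0.5654, 0.1791, 0.1244]
tcp_rot: [3.141, -0.002, 0.252]
contact_force: [0.1, -0.1, 0.8]
gripper_width: 0.0401
grip_force: 0.0
clock: 3.78
position: [0.5657, 0.1796, 0.125]
tcp_rot: [3.142, -0.003, 0.252]
contact_force: [0.6, 1.3, 6.4]
gripper_width: 0.0096
grip_force: 108.1
```

```bash
python3 -m jog '0 0 -.3 0;0 0 -.5 0;0 0 -.4 0;0 0 0 0'; python3 -m jog '-.27 .73 0 0;-.27 .73 0 0;-.27 .73 0 0;-.27 .73 0 0;-.27 .73 0 0;-.27 .73 0 0;0 0 0 .9;0 0 0 .9;0 0 0 .87;0 0 0 0;0 0 0 0';  python3 - <<'E'
from h import *
print(ctrl.observe()["position"],ctrl.observe()["tcp_rot"])
m,p,d=snap("wrist"); cv2.imwrite("pics/w2.png",p); np.savez("w2.npz",p=p,d=d,R=m["R"],t=m["t"]); 
m,p,d=snap("side");np.savez("s2.npz",p=p,d=d); m,p,d=snap("top");np.savez("t2.npz",p=p,d=d)
E
```

```text
clock: 4.28
position: [0.5657, 0.1794, 0.1857]
tcp_rot: [3.141, -0.004, 0.252]
contact_force: [-0.0, 0.9, -2.8]
gripper_width: 0.0098
grip_force: 107.8
clock: 5.65
position: [0.5403, -0.053, 0.1827]
tcp_rot: [-3.142, 0.001, -0.146]
contact_force: [-0.6, 0.6, -2.4]
gripper_width: 0.0093
grip_force: 108.1
[ 0.54034088 -0.05301135  0.18269371] [-3.14152386e+00  1.04976468e-03 -1.45684520e-01]
```

View pics/w2.png

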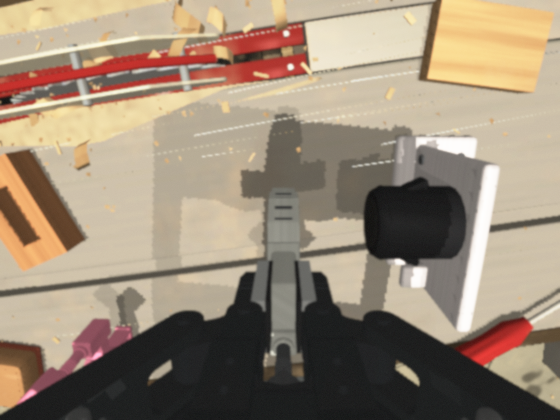

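The clamp is held upright and seen edge-on at (284,190-330). The stub is at (415,222), and the plate's top edge runs from (495,165) to (463,328). Now the stub's place in the tool frame.

Run:
```python
from h import *
z=np.load("w2.npz"); m=dict(ctrl.camera_model("wrist"),R=z["R"],t=z["t"]); P=cloud(m,z["d"]); T=tool(P)*1000
V=z["p"].max(-1).astype(int); s=np.zeros((420,560),bool); s[170:275,355:475]=1
k=s&(V<75)&(P[...,2]>.06); Q=T[k]
print("stub",k.sum(),"z top",np.percentile(P[k][:,2],[50,98,99.7]).round(4))
lo,hi=np.percentile(Q[:,1],[1,99]); print("y range",lo,hi,Q[:,1].min(),Q[:,1].max())
from scipy.optimize import least_squares
C=Q[(Q[:,1]>lo+8)&(Q[:,2]<np.percentile(Q[:,2],60))]
f=lambda a:np.hypot(C[:,0]-a[0]-a[1]*(C[:,1]-110),C[:,2]-a[2])-25
r=least_squares(f,[40,0,100],loss="soft_l1"); print("axis x at y=110, slope, z(tool)",r.x,"rms",np.sqrt((r.fun**2).mean()),len(C),"axis world z",(ctrl.observe()["position"][2]*1000-r.x[2]))
s[:]=0; s[150:345,440:510]=1
k=s&(V>120)&(P[...,2]>.112)&(P[...,2]<.127); Q=T[k]; print("plate",k.sum(),cv2.minAreaRect(Q[:,:2].astype(np.float32)),np.median(P[k][:,2]))
vx,vy,x,y=cv2.fitLine(Q[:,:2].astype(np.float32),cv2.DIST_HUBER,0,.01,.01).ravel();print("line slope",vy/vx, "front y at x=35:",np.percentile(Q[:,1]-vy/vx*(Q[:,0]-35),[2,50,98]))
# clamp
s[:]=0; s[185:345,262:306]=1; k=s&(P[...,2]<.16)&(P[...,2]>.1); Q=T[k]; print("band",k.sum(),Q.min(0),Q.max(0))
for v in range(186,262,8):
    kk=k[v]; 
    if kk.any(): print(v,T[v][kk][:,1].min().round(1),T[v][kk][:,1].max().round(1),np.median(T[v][kk],0).round(1))
# other views
for n,fn in(("side","s2.npz"),("top","t2.npz")):
    z=np.load(fn); m=ctrl.camera_model(n); P=cloud(m,z["d"]);T=tool(P)*1000;V=z["p"].max(-1)
    k=(V<75)&(abs(T[...,0]-35)<45)&(T[...,1]>40)&(T[...,1]<115)&(P[...,2]>.045); C=T[k]; print(n,len(C),"yrange",np.percentile(C[:,1],[1,5,99]))
    r=least_squares(f:=lambda a:np.hypot(C[:,0]-a[0]-a[1]*(C[:,1]-110),C[:,2]-a[2])-25,[40,0,100],loss="soft_l1"); print(r.x,np.sqrt((r.fun**2).mean()))
```

```text
stub 7176 z top [0.1049 0.11   0.3058]
y range 58.418486321237395 111.68251180007417 0.3628790146329345 112.78814408629137
axis x at y=110, slope, z(tool) [1.34579171e+00 1.02555419e-02 9.88153394e+01] rms 0.6006180190254933 3627 axis world z 84.30702527270972
plate 3185 ((-8.39346694946289, 117.17914581298828), (11.130070686340332, 109.23162841796875), 89.6981201171875) 0.11783100765890273
line slope 0.001395762 front y at x=35: [112.26245153 115.4024972  121.47984575]
band 2464 [-53.80301599  -7.44813546  23.16433523] [29.85797748  8.5769347  70.75456822]
194 -7.0 8.1 [29.   0.6 63.7]
202 -7.1 8.3 [27.2  0.  53. ]
210 -6.9 7.6 [24.2  0.3 48.2]
218 -7.2 8.4 [21.5  0.6 42.9]
226 -7.2 8.3 [18.4  0.6 39.7]
234 -7.1 8.3 [14.7  0.6 38.1]
242 -7.1 8.3 [12.6  0.6 32.7]
250 -7.3 8.1 [ 9.2  0.4 30.8]
258 -7.0 8.2 [ 8.1  2.7 24. ]
side 96 yrange [ 46.87102068  54.23096612 105.55894969]
[36.46848849  0.41051896 76.46168256] 36.07339504023897
top 151 yrange [ 50.94618616  57.29338666 111.16669541]
[ 7.1358735   0.4340844  98.41750512] 44.54211868765203
```

```bash
python3 -m jog '.06 0 .35 0;0 .3 .36 0;0 .45 0 0;0 0 0 0;0 0 0 0'
cat > rel.py <<'E'
from h import *
from scipy.optimize import least_squares
o=ctrl.observe(); print(o["position"].round(4),o["tcp_rot"].round(4),o["contact_force"].round(1))
m,p,d=snap("wrist"); P=cloud(m,d); T=tool(P)*1000; V=p.max(-1).astype(int); hs=cv2.cvtColor(p,cv2.COLOR_BGR2HSV)
import sys; fn=sys.argv[1]; cv2.imwrite(fn,p)
k=(V<75)&(T[...,1]>5)&(T[...,1]<75)&(abs(T[...,0])<35)&(T[...,2]>30)&(T[...,2]<70); C=T[k]
r=least_squares(lambda a:np.hypot(C[:,0]-a[0],C[:,1]*0+C[:,2]-a[1])-25,[0,62],loss="soft_l1",f_scale=.5); print("stub x,z",r.x.round(2),len(C),"y",np.percentile(C[:,1],[1,99]).round(1))
k=(V>80)&(abs(T[...,1])<10)&(T[...,0]>8)&(T[...,0]<40)&(T[...,2]>28)&(T[...,2]<66); C=T[k]
r=least_squares(lambda a:np.hypot(C[:,0]-a[0],C[:,2]-a[1])-31,[0,64],loss="soft_l1",f_scale=.5); print("ring x,z",r.x.round(2),len(C),"y",np.percentile(C[:,1],[1,99]).round(1))
E
python3 rel.py pics/w3.png
```

```text
clock: 6.42
position: [0.5377, -0.0908, 0.1469]
tcp_rot: [-3.141, 0.001, -0.149]
contact_force: [1.1, 0.1, -3.0]
gripper_width: 0.0095
grip_force: 108.2
[ 0.5377 -0.0908  0.1469] [-3.1411e+00  1.2000e-03 -1.4900e-01] [ 1.1  0.1 -3. ]
stub x,z [-1.77 63.05] 9116 y [21.6 74.4]
ring x,z [-2.54 62.12] 1872 y [-7.   8.6]
```

```bash
python3 -m jog '.015 0 .03 0;0 .2 0 0;0 .2 0 0;0 0 0 0'; python3 -m jog '0 .2 0 0;0 .1 0 0;0 0 0 0'; python3 -c "
from h import *;o=ctrl.observe();print(o['contact_force'],o['moment'])"
```

```text
clock: 6.98
position: [0.5359, -0.1115, 0.1464]
tcp_rot: [3.141, -0.0, -0.149]
contact_force: [-1.0, -0.2, -2.2]
gripper_width: 0.0099
grip_force: 108.2
clock: 7.35
position: [0.5337, -0.1259, 0.1463]
tcp_rot: [3.142, -0.0, -0.149]
contact_force: [-0.9, -0.4, -2.8]
gripper_width: 0.0095
grip_force: 108.2
[-0.91462654 -0.40987094 -2.84862506] [-0.00046852 -0.03375462 -0.02797934]
```

```bash
python3 -m jog '0 .1 0 0;0 .1 0 0;0 .1 0 0;0 0 0 0'; python3 -m jog '0 .1 0 0;0 .1 0 0;0 .05 0 0;0 0 0 0;0 0 0 0';  python3 rel.py pics/w4.png
```

```text
clock: 7.85
position: [0.5313, -0.1405, 0.1462]
tcp_rot: [3.141, 0.0, -0.148]
contact_force: [-1.0, 1.6, -2.4]
gripper_width: 0.0096
grip_force: 108.2
clock: 8.48
position: [0.5296, -0.1531, 0.1463]
tcp_rot: [3.141, -0.0, -0.148]
contact_force: [-0.0, -0.6, -2.7]
gripper_width: 0.0098
grip_force: 108.2
[ 0.5296 -0.1531  0.1463] [ 3.1406e+00 -1.0000e-04 -1.4820e-01] [-0.  -0.6 -2.7]
stub x,z [-2.86 61.9 ] 319 y [ 9.  11.9]
ring x,z [-2.55 61.68] 1828 y [-7.8  8.4]
```

```bash
python3 -m jog '0 .04 0 0;0 0 0 0;0 0 0 0'; python3 -m jog '0 .03 0 0;0 0 0 0;0 0 0 0'
```

```text
clock: 8.9
position: [0.5295, -0.1547, 0.1464]
tcp_rot: [3.141, -0.0, -0.148]
contact_force: [-0.2, -0.5, -2.4]
gripper_width: 0.0093
grip_force: 108.3
clock: 9.28
position: [0.5292, -0.156, 0.1464]
tcp_rot: [-3.142, -0.0, -0.148]
contact_force: [1.2, -0.6, -1.8]
gripper_width: 0.0093
grip_force: 108.3
```

View pics/w4.png

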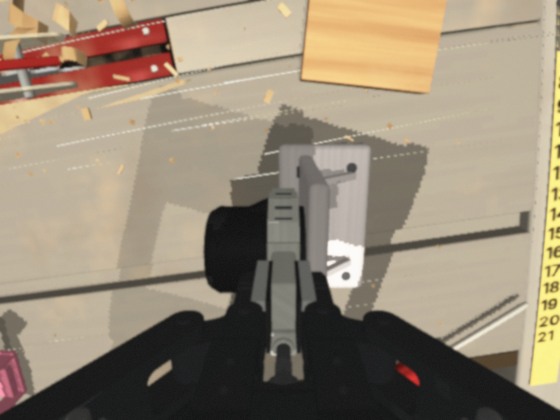

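The ring is around the stub next to the plate, with the band at (284,190-260) and the plate's edge at (315,180-270). I push on gently until it touches the plate.

```bash
python3 -m jog '0 .03 0 0;0 0 0 0;0 0 0 0'; python3 -m jog '0 .02 0 0;0 0 0 0;0 0 0 0';python3 rel.py pics/w5.png
```

```text
clock: 9.65
position: [0.529, -0.1568, 0.1463]
tcp_rot: [-3.14, 0.0, -0.148]
contact_force: [0.1, 4.7, -1.0]
gripper_width: 0.0092
grip_force: 108.4
clock: 10.02
position: [0.529, -0.157, 0.1464]
tcp_rot: [-3.139, 0.0, -0.148]
contact_force: [0.9, 8.2, -0.9]
gripper_width: 0.0098
grip_force: 108.6
[ 0.529  -0.157   0.1464] [-3.139e+00  1.000e-04 -1.480e-01] [ 0.9  8.2 -0.9]Traceback (most recent call last):
  File "rel.py", line 7, in <module>
    r=least_squares(lambda a:np.hypot(C[:,0]-a[0],C[:,1]*0+C[:,2]-a[1])-25,[0,62],loss="soft_l1",f_scale=.5); print("stub x,z",r.x.round(2),len(C),"y",np.percentile(C[:,1],[1,99]).round(1))
                                                                                                                                                       ~~~~~~~~~~~~~^^^^^^^^^^^^^^^
    return _quantile_unchecked(
        a, q, axis, out, overwrite_input, method, keepdims, weights)
    return _ureduce(a,
                    func=_quantile_ureduce_func,
    ...<5 lines>...
                    overwrite_input=overwrite_input,
                    method=method)
    r = func(a, **kwargs)
    result = _quantile(arr,
                       quantiles=q,
    ...<2 lines>...
                       out=out,
                       weights=wgt)
    slices_having_nans = np.isnan(arr[-1, ...])
                                  ~~~^^^^^^^^^
IndexError: index -1 is out of bounds for axis 0 with size 0
```

```bash
python3 -m jog '0 -.02 .02 0;0 0 .02 0;0 0 0 0;0 0 0 0'; python3 -m jog '0 0 0 0;0 0 0 0;0 0 0 0;0 0 -.5 0;0 0 -1 0;0 0 -1 0;0 0 0 0;0 0 0 0' 34;python3 - <<'E'
from h import *
m,p,d=snap("wrist"); cv2.imwrite("pics/w6.png",p); P=cloud(m,d); T=tool(P)*1000; V=p.max(-1).astype(int)
print(ctrl.observe()["position"],ctrl.observe()["tcp_rot"])
k=(P[...,2]>.138)&(P[...,2]<.175)&(T[...,2]>40)&(abs(T[...,1])<40)&(V<110); Q=T[k]; print("head",k.sum(),cv2.minAreaRect(Q[:,:2].astype(np.float32)),np.median(P[k],0))
k=(P[...,2]>.138)&(P[...,2]<.165)&(T[...,2]>40)&(abs(T[...,1])<25)&(V>110)&(T[...,0]>-30); Q=T[k]; print("lug",k.sum(),cv2.minAreaRect(Q[:,:2].astype(np.float32)),np.median(P[k],0))
q=[cv2.resize(snap(n)[1][140:200,280:350] if n=="side" else p,(560,420)) for n in("wrist","side")]
cv2.imwrite("pics/w6.png",cv2.resize(np.hstack(q),(800,300)))
E
```

```text
clock: 10.58
position: [0.5293, -0.1569, 0.1449]
tcp_rot: [-3.141, -0.001, -0.148]
contact_force: [-0.4, 5.9, 2.4]
gripper_width: 0.0097
grip_force: 109.1
clock: 11.58
position: [0.5287, -0.1576, 0.2689]
tcp_rot: [3.141, 0.0, -0.148]
contact_force: [0.3, 0.1, -0.1]
gripper_width: 0.0338
grip_force: 0.0
[ 0.52823128 -0.15739259  0.26790002] [-3.14117352e+00  2.08531638e-03 -1.48447701e-01]
head 1192 ((-29.158626556396484, -3.6565723419189453), (29.038938522338867, 77.74198150634766), 81.25923156738281) [ 0.47967335 -0.15045286  0.16038612]
lug 442 ((-0.9214725494384766, 0.19676733016967773), (21.66663360595703, 11.357324600219727), 0.07197500765323639) [ 0.5274912  -0.1574207   0.14740774]
```

View pics/w6.png

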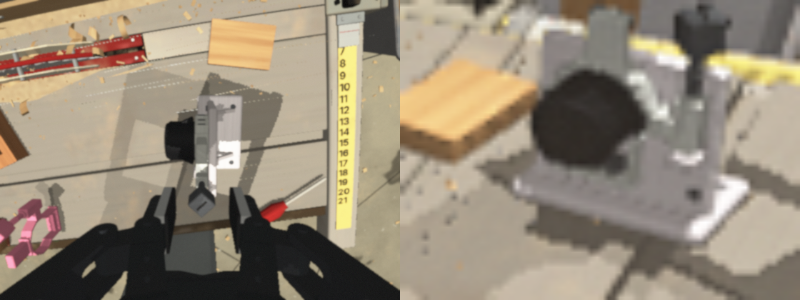

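The clamp hangs on the stub with its screw upright and the housing on the ledge; the head is at about (284,279) in the full wrist picture. Next: its centre and orientation.

```bash
cat > head.py <<'E'
from h import *
m,p,d=snap("wrist"); P=cloud(m,d); T=tool(P)*1000
k=(P[...,2]>.145)&(P[...,2]<.172)&(T[...,2]>30)&(abs(T[...,1])<19)&(T[...,0]<-33)&(T[...,0]>-75)
zt=np.percentile(P[k][:,2],90); k&=P[...,2]>zt-.004; Q=T[k]; print("head",k.sum(),cv2.minAreaRect(Q[:,:2].astype(np.float32)),"top z",zt,"uv",np.argwhere(k).mean(0)[::-1])
k=(P[...,2]>.138)&(P[...,2]<.165)&(abs(T[...,1])<15)&(p.max(-1)>110)&(T[...,0]>-30);Q=T[k]; print("lug",cv2.minAreaRect(Q[:,:2].astype(np.float32)),np.median(P[k][:,2]))
print(ctrl.observe()["joint_positions"].round(3))
E
python3 head.py
```

```text
head 787 ((-52.42755889892578, 0.12794017791748047), (22.030187606811523, 22.041296005249023), 44.41093826293945) top z 0.16167757156219928 uv [282.8094028  285.75603558]
lug ((-0.3822050094604492, -0.06849956512451172), (11.254816055297852, 21.086801528930664), 89.76512908935547) 0.14749614439236314
[-0.432  0.035  1.698 -0.     1.412  1.287]
```

```bash
python3 -m jog '-.53 0 0 0;-.52 0 0 0;0 0 0 -1;0 0 0 -1;0 0 0 -1;0 0 0 -1;0 0 0 -1;0 0 0 -1;0 0 0 -1;0 0 0 -1;0 0 0 -1;0 0 0 -1' 36; python3 -m jog '0 0 0 -1;0 0 0 -1;0 0 0 -1;0 0 0 -1;0 0 0 -1;0 0 0 -.78;0 0 0 0;0 0 0 0';python3 - <<'E'
from h import *
m,p,d=snap("wrist"); cv2.imwrite("pics/w7.png",p); P=cloud(m,d); T=tool(P)*1000
k=(P[...,2]>.145)&(P[...,2]<.172)&(T[...,2]>30)&(abs(T[...,1])<17)&(abs(T[...,0])<25)
zt=np.percentile(P[k][:,2],90); k&=P[...,2]>zt-.004; Q=T[k]; print("head",k.sum(),cv2.minAreaRect(Q[:,:2].astype(np.float32)),"top z",zt,"uv",np.argwhere(k).mean(0)[::-1])
o=ctrl.observe();print(o["joint_positions"].round(3),o["position"],o["tcp_rot"],o["moment"])
E
```

```text
clock: 13.22
position: [0.4764, -0.1495, 0.2677]
tcp_rot: [-3.139, -0.001, 1.357]
contact_force: [0.1, -0.5, -0.4]
gripper_width: 0.0358
grip_force: 0.0
clock: 14.22
position: [0.4767, -0.1496, 0.2686]
tcp_rot: [-3.141, -0.001, 2.217]
contact_force: [-0.1, -0.5, 0.7]
gripper_width: 0.0359
grip_force: 0.0
head 925 ((1.1844053268432617, -0.4637880325317383), (21.546463012695312, 22.13858985900879), 89.53913879394531) top z 0.16192767971224384 uv [282.94486486 217.24648649]
[-0.462 -0.095  1.822 -0.     1.415 -1.108] [ 0.47679449 -0.14966377  0.26874428] [-3.14113407e+00 -9.05550903e-04  2.21694382e+00] [-0.04091581  0.05716597 -0.00766069]
```

```bash
python3 -m jog '.02 -.01 .6 0;0 0 .6 0;0 0 .6 0;0 0 .53 0;0 0 0 0;0 0 0 0'; python3 -m jog '0 0 0 0;0 0 0 0;0 0 0 0' 0 60;python3 - <<'E'
from h import *
o=ctrl.observe();print(o["position"],o["tcp_rot"],o["moment"],o["contact_force"])
E
```

```text
clock: 15.02
position: [0.4766, -0.1495, 0.1538]
tcp_rot: [3.141, 0.001, 2.218]
contact_force: [0.5, 0.4, 0.5]
gripper_width: 0.0358
grip_force: 0.0
clock: 15.4
position: [0.477, -0.1498, 0.1546]
tcp_rot: [3.14, 0.003, 2.219]
contact_force: [-0.9, 0.1, 6.3]
gripper_width: 0.0211
grip_force: 59.8
[ 0.47696669 -0.14977894  0.15456037] [3.14037844e+00 2.59946941e-03 2.21867611e+00] [ 0.0754625   0.21093392 -0.05832621] [-0.87306671  0.0697322   6.30550628]
```

```bash
cat > mo.py <<'E'
from station import ctrl
o=ctrl.observe(); print("Mz",o["moment"].round(3),"F",o["contact_force"].round(1),"yaw",o["tcp_rot"][2].round(3),"q6",o["joint_positions"][5].round(3))
E
python3 -m jog '0 0 0 .5;0 0 0 .5;0 0 0 .5'; python3 mo.py; python3 -m jog '0 0 0 .5;0 0 0 .5;0 0 0 .5';python3 mo.py; python3 -m jog '0 0 0 .5;0 0 0 .5;0 0 0 .5';python3 mo.py
```

```text
clock: 15.78
position: [0.4768, -0.1497, 0.1545]
tcp_rot: [3.14, 0.002, 1.992]
contact_force: [-2.4, 0.1, 6.8]
gripper_width: 0.0211
grip_force: 59.9
Mz [0.086 0.345 0.34 ] F [-2.4  0.1  6.8] yaw 1.992 q6 -0.883
clock: 16.15
position: [0.4766, -0.1497, 0.1545]
tcp_rot: [3.14, 0.002, 1.767]
contact_force: [-3.3, 0.8, 8.2]
gripper_width: 0.021
grip_force: 60.0
Mz [0.113 0.568 0.348] F [-3.3  0.8  8.2] yaw 1.767 q6 -0.658
clock: 16.52
position: [0.4763, -0.1497, 0.1545]
tcp_rot: [3.141, 0.001, 1.542]
contact_force: [-4.4, -0.2, 8.7]
gripper_width: 0.0212
grip_force: 60.2
Mz [0.053 0.711 0.379] F [-4.4 -0.2  8.7] yaw 1.542 q6 -0.433
```

```bash
for i in 1 2 3; do python3 -m jog '0 0 0 .5;0 0 0 .5;0 0 0 0' >/dev/null; python3 mo.py; done
```

```text
Mz [0.134 0.824 0.304] F [-5.6  1.4  9.5] yaw 1.394 q6 -0.285
Mz [0.162 0.952 0.327] F [-4.9  0.9  8.7] yaw 1.244 q6 -0.135
Mz [0.191 1.08  0.358] F [-6.8  0.6  9.9] yaw 1.094 q6 0.015
```

```bash
python3 -m jog '0 0 0 0;0 0 0 0;0 0 0 -.6;0 0 0 -.55;0 0 0 0' 36; python3 mo.py
python3 - <<'E'
from h import *
m,p,d=snap("side"); cv2.imwrite("pics/s8.png",p); m,p,d=snap("wrist"); P=cloud(m,d); T=tool(P)*1000
k=(T[...,2]>-16)&(T[...,2]<-2)&(abs(T[...,1])<16)&(abs(T[...,0])<25); Q=T[k]
if k.sum()>20: print("head",k.sum(),cv2.minAreaRect(Q[:,:2].astype(np.float32)),np.percentile(Q[:,2],[5,50]))
cv2.imwrite("pics/w8.png",p)
E
```

```text
clock: 18.27
position: [0.4761, -0.1492, 0.1527]
tcp_rot: [3.142, -0.0, 1.266]
contact_force: [0.6, -0.3, 0.3]
gripper_width: 0.0359
grip_force: 0.0
Mz [ 0.012 -0.044 -0.015] F [ 0.6 -0.3  0.3] yaw 1.266 q6 -0.157
head 3063 ((2.0583972930908203, -0.6735200881958008), (22.76702308654785, 22.186159133911133), 1.9534047842025757) [-9.33441866 -8.20123537]
```

View pics/w8.png

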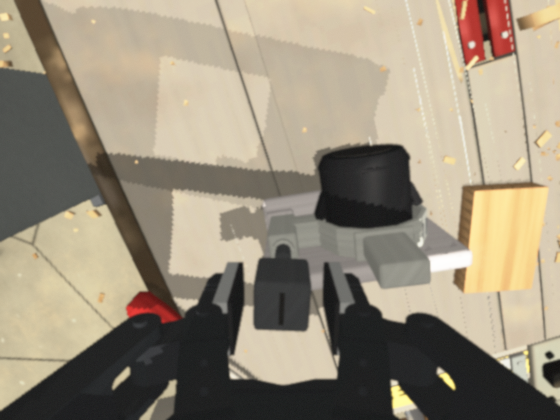

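The head (282,293) sits 2 mm along +x and 0.7 mm along -y from the jaws' centre. The ring is close against the plate, with both barbs showing behind it on the stub. I recentre and grip again.

```bash
python3 -m jog '.04 -.015 0 .2;0 0 0 0;0 0 0 0'; python3 -m jog '0 0 0 0;0 0 0 0;0 0 0 0' 0 60 >/dev/null; python3 mo.py; for i in 1 2 3; do python3 -m jog '0 0 0 .5;0 0 0 .5;0 0 0 0' >/dev/null; python3 mo.py; done
```

```text
clock: 18.75
position: [0.4759, -0.1471, 0.1528]
tcp_rot: [3.142, 0.0, 1.236]
contact_force: [-0.1, -0.1, 0.0]
gripper_width: 0.0358
grip_force: 0.0
Mz [-0.048  0.033 -0.003] F [0.2 0.1 1.4] yaw 1.236 q6 -0.124
Mz [0.246 0.025 0.337] F [0.6 1.4 1.8] yaw 1.087 q6 0.025
Mz [ 0.463 -0.007  0.312] F [-0.2  2.   2. ] yaw 0.939 q6 0.174
Mz [0.596 0.081 0.27 ] F [-1.1  2.9  4.1] yaw 0.789 q6 0.323
```

```bash
for i in 1 2 3 4 5; do python3 -m jog '0 0 0 .5;0 0 0 .5;0 0 0 0' >/dev/null; python3 mo.py; done
```

```text
Mz [0.796 0.143 0.316] F [-1.2  4.3  3.6] yaw 0.64 q6 0.473
Mz [0.943 0.18  0.337] F [-0.5  4.7  5.2] yaw 0.489 q6 0.623
Mz [1.068 0.181 0.278] F [-0.2  3.8  5.3] yaw 0.339 q6 0.773
Mz [1.156 0.137 0.326] F [-1.7  4.1  4.5] yaw 0.189 q6 0.923
Mz [1.199 0.125 0.275] F [-0.6  4.3  5.3] yaw 0.039 q6 1.073
```

```bash
for i in 1 2 3; do python3 -m jog '0 0 0 .5;0 0 0 .5;0 0 0 0' >/dev/null; python3 mo.py; done
```

```text
Mz [1.225 0.028 0.318] F [1.5 4.9 5.8] yaw -0.111 q6 1.223
Mz [ 1.362 -0.019  0.303] F [-0.1  5.1  5.1] yaw -0.261 q6 1.373
Mz [ 1.395 -0.098  0.362] F [0.2 5.9 5.2] yaw -0.411 q6 1.523
```

```bash
for i in 1 2; do python3 -m jog '0 0 0 .5;0 0 0 .5;0 0 0 0' >/dev/null; python3 mo.py; done
```

```text
Mz [ 1.462 -0.264  0.416] F [-0.   6.   4.2] yaw -0.561 q6 1.673
Mz [ 1.446 -0.315  0.436] F [1.7 6.  4.1] yaw -0.711 q6 1.823
```

```bash
for i in 1 2 3; do python3 -m jog '0 0 0 0' >/dev/null; python3 mo.py; done; python3 -m jog '0 0 0 .5;0 0 0 0;0 0 0 0' >/dev/null; python3 mo.py;for i in 1 2 3; do python3 -m jog '0 0 0 0' >/dev/null; python3 mo.py; done
```

```text
Mz [ 1.494 -0.269  0.456] F [0.2 6.5 3.3] yaw -0.71 q6 1.822
Mz [ 1.452 -0.259  0.441] F [1.4 5.4 4.4] yaw -0.71 q6 1.822
Mz [ 1.465 -0.252  0.458] F [1.6 6.1 3.7] yaw -0.71 q6 1.822
Mz [ 1.459 -0.365  0.48 ] F [1.1 5.5 4.4] yaw -0.785 q6 1.897
Mz [ 1.45  -0.336  0.422] F [1.6 5.  3.5] yaw -0.785 q6 1.897
Mz [ 1.482 -0.318  0.44 ] F [1.2 7.4 5.3] yaw -0.785 q6 1.897
Mz [ 1.484 -0.315  0.476] F [1.4 6.  4.1] yaw -0.785 q6 1.897
```

```bash
python3 -m jog '0 0 0 .6;0 0 0 0;0 0 0 0' >/dev/null; python3 mo.py;for i in 1 2 3 4 5; do python3 -m jog '0 0 0 0' >/dev/null; python3 mo.py; done; python3 -c "
from station import ctrl;print(ctrl.observe()['clock'])"
```

```text
Mz [ 1.418 -0.345  0.507] F [1.5 5.9 4. ] yaw -0.875 q6 1.987
Mz [ 1.499 -0.425  0.532] F [2.1 6.1 3.9] yaw -0.875 q6 1.987
Mz [ 1.431 -0.436  0.492] F [1.5 5.5 3.2] yaw -0.875 q6 1.987
Mz [ 1.508 -0.373  0.493] F [1.3 5.2 3.6] yaw -0.875 q6 1.987
Mz [ 1.47  -0.393  0.532] F [1.9 5.7 4. ] yaw -0.875 q6 1.987
Mz [ 1.495 -0.35   0.456] F [1.2 6.7 3.3] yaw -0.875 q6 1.987
26.125
```

The mean is 0.50 N m against about 0.31 N m running free, so the clamp is snug. I let go, rise clear and check.

```bash
python3 -m jog '0 0 0 0;0 0 0 0;0 0 0 0;0 0 -.4 0;0 0 -1 0;0 0 -1 0;0 0 0 0;0 0 0 0' 36; python3 mo.py
python3 - <<'E'
from h import *
a=snap("wrist")[1]; b=cv2.resize(snap("side")[1][140:200,275:355],(560,420),interpolation=cv2.INTER_CUBIC)
cv2.imwrite("pics/end.png",cv2.resize(np.hstack([a,b]),(800,300)))
E
```

```text
clock: 27.12
position: [0.4756, -0.1472, 0.2723]
tcp_rot: [3.141, 0.0, -0.879]
contact_force: [-0.3, -0.7, -0.8]
gripper_width: 0.036
grip_force: 0.0
Mz [0.023 0.007 0.007] F [-0.3 -0.7 -0.8] yaw -0.879 q6 1.991
```

View pics/end.png

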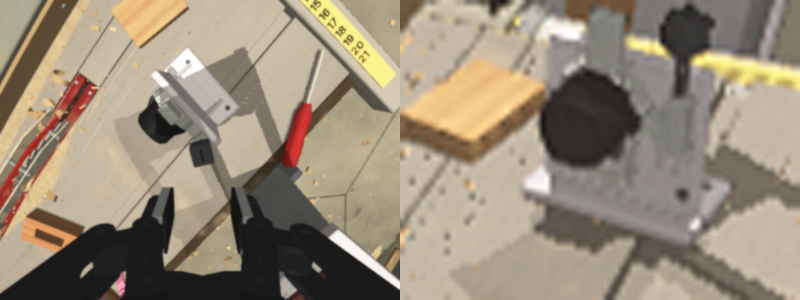

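The clamp stands upright against the plate, with the lug at (608,40) and the head at (685,35) in the right half. One quick check of the numbers before I hand in.

Run:
```python
from h import *
m,p,d=snap("wrist"); P=cloud(m,d)
c=np.array([.5287,-.157]); a=np.radians(-98.5); X=np.array([np.cos(a),np.sin(a)]); Y=np.array([-X[1],X[0]])
Q=P.reshape(-1,3); L=np.c_[(Q[:,:2]-c)@X,(Q[:,:2]-c)@Y,Q[:,2]]*1000
for nm,k in(("lug",(L[:,2]>136)&(L[:,2]<158)&(abs(L[:,0])<14)&(abs(L[:,1])<20)),("head",(L[:,2]>152)&(L[:,2]<170)&(abs(L[:,0])<22)&(abs(L[:,1]+52)<22)),("plate",(L[:,2]>112)&(L[:,2]<123)&(L[:,0]>3)&(L[:,0]<30)&(abs(L[:,1])<60))):
    T=L[k]; print(nm,k.sum(),np.percentile(T,[3,50,97],axis=0).round(1).tolist())
```

```text
lug 562 [[-5.6, -11.8, 139.0], [0.6, -1.4, 147.2], [5.6, 8.6, 148.6]]
head 969 [[-12.4, -64.4, 154.4], [-0.9, -52.5, 160.9], [10.3, -41.4, 162.3]]
plate 1849 [[5.4, -56.3, 113.8], [13.2, -4.9, 118.1], [18.1, 38.7, 119.8]]
```

```bash
python3 -c "
from station import ctrl; print(ctrl.finish_job())"
```

```text
the job is handed in; nothing more can be done
None
```

The clamp sits fully home on the stub against the plate with its screw upright, was let go there, and is tightened to about 0.50 N m (about 0.31 N m running free). I handed the job in at about 27 s and have had no verdict back.

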